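Cap the topped-up consolidant bottle in the fossil lab

TASK

The consolidant bottle has just been topped up: lift the funnel out of its neck and stand it, stem down, in the empty jar. Then fit the bottle's snap cap (the knurled 44 mm one, not the wide lid or the small cap) over the neck, press it straight down until it clicks home, and keep pressing after the click: finish while still holding the cap pressed down firmly. Leave the other lids, the fossils and the tools where they lie.

Things in the scene. Friction and masses are not known exactly. Their poses are not given: they have to be found in the camera images.
- bottle: Milky plastic bottle, 64 mm across, standing in a square wooden holder block (96 x 96 x 38 mm) screwed to the bench: it does not move. Origin: centre of the block's underside, on the bench; z up the bottle's axis. Shoulder 94 mm above the bench; from there a neck 30 mm across (bore 22 mm), narrowing to 27 mm at its top, rises to the lip at 118 mm.
- mouth (a point): Centre of the bottle's mouth, level with the lip, 118 mm above the bench (fixed to the bottle). Round the neck, 13 mm below this, are six springy snap bumps standing out to 37 mm across. The cap pushed on the neck first rests on them, its underside about 10 mm below the lip; about 12 N (at most 17 N) makes it click over them, then the force drops.
- lip: The sealing lip, top rim of the bottle's mouth; same origin and axes as bottle (on the bench, not at the lip). Only a cap that has snapped home rests on it: the cap stops there, underside 19 mm below the lip, top 3 mm above it.
- cap: The bottle's snap cap: round milky plastic cap with a knurled side, 44 mm outside, 22 mm high, 25 g, lying open side down on the bench. Origin: centre of its open underside; z up. Inside 38 mm across and 19 mm deep, with a bead at the foot leaving a 32 mm opening. Grip it by its side, firmly (about 45 N) if it is to be pressed on by that grip, or push on its flat top.
- funnel: Milky plastic funnel, 45 g, hanging upright in the bottle's neck. Origin: centre of the stem's lower end; z up the axis. Stem 14 mm across up to 34 mm, cone widening to 52 mm at 54 mm, then a straight rim band 52 mm across from 54 to 66 mm (its top): grip it across the band. Origin 38 mm below the lip at the start (top 146 mm above the bench); in the jar, about 14 mm above the jar's underside.
- jar: Empty white ceramic jar, round and straight, loose, 280 g: 45 mm outside, 38 mm inside, 60 mm high, floor 6 mm thick. Origin: centre of its underside; z up.
- wide_lid: Bystander: flat round lid of the same milky plastic, 66 mm across, 14 mm high. Origin: centre of its underside.
- small_cap: Bystander: slim cap of the same milky plastic, 28 mm across, 27 mm high. Origin: centre of its underside.
- rib_piece: Bystander: brown piece of fossil rib lying on the bench, about 112 mm long along its x, 22 mm high. Origin: on the bench under its middle.
- vertebra: Bystander: small brown fossil vertebra, 42 mm across with a spine reaching 42 mm along its y, 26 mm high. Origin: centre of its underside.
- brush: Bystander: paint brush lying on the bench, 170 mm long along its x. Origin: on the bench under its middle.
- pick: Bystander: steel dental pick, 165 mm long along its x, 8 mm thick. Origin: on the bench under its middle.
- vial: Bystander: small labelled vial with a black lid, 26 mm across, 48 mm high. Origin: centre of its underside.

How it is judged:
By the outcome, as a careful person would: the job done as asked, in the order asked, and still so for the second after the job is handed in, while the arm keeps its last pose, push and grip.
It also fails if it takes over 66 s, if anything falls off the work surface, if the arm or the gripper's body presses on something with over 40 N, if the wrist force passes 120 N, or if a joint passes its speed limit or range.

ROBOT

A 6-joint arm with a two-finger parallel gripper is mounted at the origin on the work surface. World frame = base frame: x ahead of the robot, y to its left, z up, the work surface at z = 0. Lengths are in m, angles in rad, forces in N, time in s.
With the tool pointing down it reaches from about 0.375 to 0.9 m from the base axis. Payload 3.1 kg.
Tool frame: the origin (TCP) lies midway between the tips of the shut fingers; the grasp point (between the pads) lies 19 mm behind it; z points along the fingers, y is the line along which they close (so a half turn about z gives the same grasp; the last joint's range is limited). The gripper opens to 85 mm and grips with 20 to 120 N. Pads are 22 mm wide; open, the fingers measure 114 mm over their backs; the gripper's body (76 mm by 85 mm) begins 54 mm behind the grasp point. The pads swing forward as they close: fully open they stand 13 mm farther back than shut.
Start: joints at [-1.444, 0.527, 1.433, -0, 1.181, -0.178], TCP at [0.188, -0.596, 0.231] pointing down, gripper open.
Joint ranges: [-3.08, 3.08], [-0.75, 2.2], [0.22, 2.44], [-1.43, 4.57], [0, 2.65], [-2.85, 2.85]. Speed limits (rad/s): [2.79, 2.79, 3.14, 3.14, 3.14, 3.14].

INTERFACE

Orientations are given as a unit quaternion [x, y, z, w].
In Python, from station import manip gives the robot as it stands.
- The arm moves only by the tool drive_tool, never from a script. Its argument "motion" is a list that holds one entry, the list of rows, each a list of 5 numbers: the finger opening in mm, from 0 to 85.4, then the shift along the tool's x, y, z in units of 30 mm (1.0 is 30 mm), then the turn about the tool's z in units of 8 degrees (1.0 is 8 degrees). In form: [[[fingers, x, y, z, yaw], ...]]. A call has 1 to 10 rows; each row is the pose to reach, as a shift and turn from the pose commanded when the call began, along the tool's axes at that moment; what a row does not reach only later rows make up. A row lasts 1/10 s, in which the tool goes at most 50 mm and 8.59 degrees, less where a joint would pass 70% of its speed; a pose out of reach is approached as far as the arm can. A call with a gripper value outside its range is refused whole. The fingers move at their own pace and stop on an object; "squeeze" is the grip in N (left out, the last holds). Time passes only in rows, so rows that repeat a pose let the fingers close. It gives the time, the measured TCP pose, the force, the opening and the grip force at its end, in the units of the state.
- manip.sense(): the state, without advancing time (a new reading comes with each control period).
- manip.snapshot(name): name is "side" or "top" or "wrist"; returns the picture (420x560x3 uint8, red, green, blue); there is no depth.
- manip.camera_model(name): a dict with "fov_y" (degrees; the focal length in pixels is half the picture's height over the tangent of half this angle, whatever the lens; pixels are square), "cx", "cy" (the principal point, pixels), "origin" and "orientation" of the camera in the world. Camera axes: x right, y up, looking along -z (the intrinsics and any distortion apply to the point x, -y, -z); pixel columns grow to the right and rows downward; lengths in m; the calibration is good to about 2 mm. A picture is of the moment at which its call begins: read the wrist's pose just before it. camera_model takes no time and is no camera call; for the wrist camera it gives the pose at the moment of the call.
- manip.sign_off(): hands the job in; it is judged then, once.
The state is a dict: "t": time; "q": joint angles; "qd": joint speeds; "tau": joint torques, N m; "tcp_pos": TCP position; "tool_rot": TCP orientation; "force": force on the tool from outside, world axes, zero at the start; "ft_torque": the same for the moment, N m; "finger_gap": opening from 0.0 (shut) to 1.0 (fully open); "gripper_force": force on a finger pad.
Only numpy, scipy, OpenCV 4.12 (cv2) and the standard library are available. Lean on these libraries where they do the work, as an engineer would, in place of code of your own. Each camera call takes 0.05 s, during which the arm holds its last target. There are 200 camera calls.

## Working session

There is one attempt and no reset: what is moved stays moved. The work goes in short steps, Python scripts to look and compute and a tool call to move; the robot and the scene stay as the last step left them, time stands still between calls to the robot, and variables do not carry over. Pictures are saved under pics/ and viewed, at most 10 in all, crops included, and the job is handed in when it is done.

Besides the shell and the picture viewer there is one more tool, called after "Emit:" by a JSON object that holds its "api" and its "payload", one argument or row to a line. drive_tool: Moves the arm, as the interface text tells. Its arguments: {"type":"object","properties":{"motion":{"type":"array","items":{"type":"array","items":{"type":"array","items":{"type":"number"}}}},"squeeze":{"type":"number"}},"required":["motion"]}

```bash
mkdir -p pics; ls; python3 - <<'E'
from station import manip
import cv2
s=manip.sense(); print({k:s[k] for k in('t','q','tcp_pos','tool_rot','force','finger_gap')})
for n in('side','top'):
    m=manip.camera_model(n); print(n,m)
    cv2.imwrite(f'pics/{n}0.png',manip.snapshot(n)[:,:,::-1])
E
```

```text
pics
{'t': 0.0, 'q': array([-1.44447617e+00,  5.28436458e-01,  1.43388748e+00,  1.83886072e-05,
        1.18137806e+00, -1.78474814e-01]), 'tcp_pos': array([ 0.18751946, -0.59547253,  0.23035657]), 'tool_rot': array([ 9.88409942e-01,  1.51804721e-01,  3.59992572e-05, -1.05409159e-03]), 'force': array([-1.10979941,  0.64887349, -0.13254569]), 'finger_gap': 0.9992961369188534}
side {'fov_y': 42.05498686967914, 'cx': 279.370969849798, 'cy': 207.95769005196576, 'origin': array([0.27448746, 0.7399799 , 1.11062   ]), 'orientation': array([-0.05359301,  0.3249222 ,  0.93007448, -0.16283371])}
top {'fov_y': 50.91926420424409, 'cx': 286.10547596679595, 'cy': 207.38720508237333, 'origin': array([ 0.39012775, -0.02959473,  1.0371638 ]), 'orientation': array([-0.05366945,  0.06608551,  0.71304168, -0.69593381])}
```

View pics/top0.png

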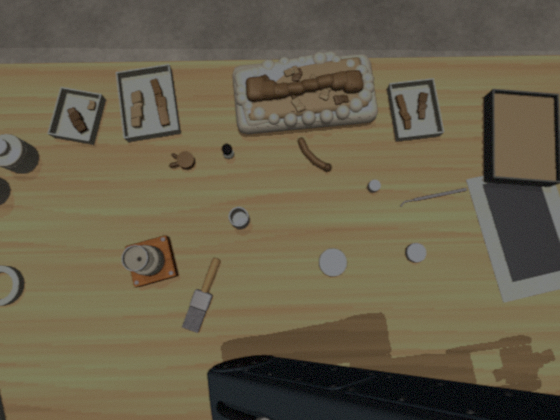

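View pics/side0.png

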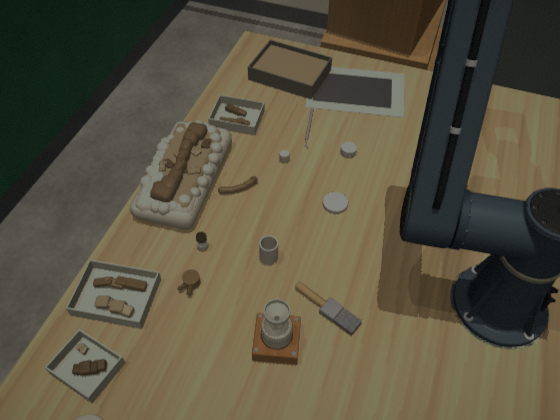

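The top view shows the funnel and bottle at (139,258), the jar at (239,217), the wide lid at (333,263), the knurled cap at (416,253) and the small cap at (374,186). In the side view the funnel is at (277,312), the jar at (269,245) and the cap at (348,149).

```bash
cat > h.py <<'E'
import numpy as np, cv2
from scipy.spatial.transform import Rotation as R
from station import manip
def ray(m,u,v):
    f=210/np.tan(np.radians(m['fov_y'])/2)
    d=R.from_quat(m['orientation']).apply([(u-m['cx'])/f,-(v-m['cy'])/f,-1.])
    return np.array(m['origin']),d
def onplane(m,u,v,z):
    o,d=ray(m,u,v); return o+d*(z-o[2])/d[2]
def proj(m,p):
    f=210/np.tan(np.radians(m['fov_y'])/2)
    c=R.from_quat(m['orientation']).inv().apply(np.array(p)-m['origin'])
    return m['cx']+f*c[0]/-c[2], m['cy']-f*c[1]/-c[2]
E
python3 - <<'E'
from h import *
rows=[]
for n,seeds in (('top',[(139,258),(239,217),(416,253)]),('side',[(277,320),(269,250),(348,149)])):
    im=cv2.imread(f'pics/{n}0.png'); m=manip.camera_model(n); r=[]
    for (u,v),z in zip(seeds,(.146,.06,.022)):
        big=cv2.resize(im[v-33:v+33,u-33:u+33],(264,264),interpolation=cv2.INTER_CUBIC)
        hsv=cv2.cvtColor(big,cv2.COLOR_BGR2HSV)
        mask=((hsv[...,1]<75)&(hsv[...,2]>65)).astype(np.uint8)
        cs,_=cv2.findContours(mask,cv2.RETR_EXTERNAL,cv2.CHAIN_APPROX_NONE)
        c=max(cs,key=cv2.contourArea); e=cv2.fitEllipse(c)
        uc,vc=u-33+(e[0][0]+.5)/4-.5,v-33+(e[0][1]+.5)/4-.5
        print(n,z,np.round([uc,vc],1),np.round(np.array(e[1])/4,1),onplane(m,uc,vc,z).round(4))
        big=np.clip(big.astype(int)*1.6,0,255).astype(np.uint8); cv2.drawContours(big,[c],-1,(0,0,255),1)
        for k in (32,96,160,224): cv2.line(big,(k,0),(k,6),(0,255,0),1); cv2.line(big,(0,k),(6,k),(0,255,0),1)
        r.append(big)
    rows.append(np.hstack(r))
cv2.imwrite('pics/m1.png',np.vstack(rows))
E
```

```text
top 0.146 [139.9 258.9] [29.6 39.6] [0.4447 0.2477 0.146 ]
top 0.06 [238.1 216.1] [20.7 21.8] [0.54  0.059 0.06 ]
top 0.022 [416.2 251.9] [20.4 21.4] [ 0.4527 -0.3471  0.022 ]
side 0.146 [276.3 323.5] [30.6 52.6] [0.437 0.287 0.146]
side 0.06 [268.3 249. ] [19.7 31.2] [0.5333 0.0755 0.06  ]
side 0.022 [348.1 149. ] [17.  17.1] [ 0.451 -0.339  0.022]
```

View pics/m1.png

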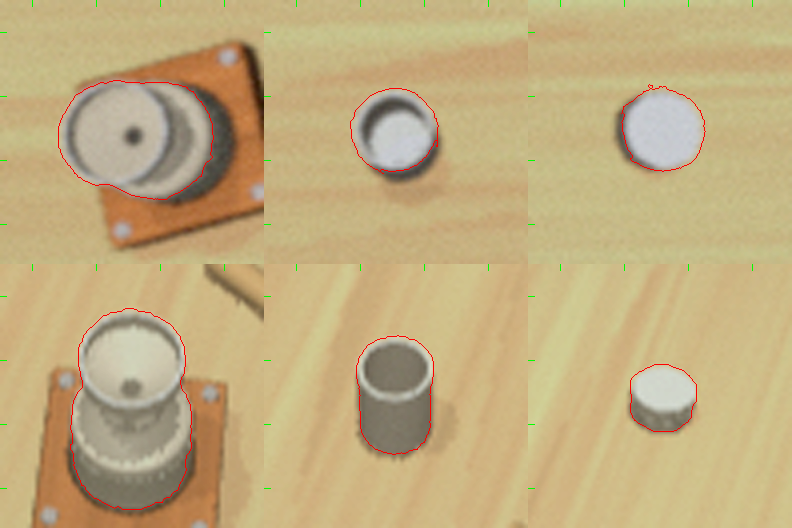

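The mosaic gives the rim outlines: the funnel rim is about (134.5,258.2) in the top view and (277.1,310.6) in the side view. The jar rim is about (238.6,216.5) / (268.9,243), and the cap top about (417,252.2) / (348.9,147).

```bash
python3 - <<'E'
from h import *
t,s=manip.camera_model('top'),manip.camera_model('side')
for nm,z,a,b in (('funnel',.146,(134.5,258.2),(277.1,310.6)),('jar',.06,(238.5,216.4),(268.8,243)),('cap',.022,(416.9,252.1),(348.8,147))):
    print(nm,onplane(t,*a,z).round(4),onplane(s,*b,z).round(4))
st=manip.sense(); w=manip.camera_model('wrist')
T=R.from_quat(st['tool_rot']); print('toolaxes',T.as_matrix().round(4))
print('wristcam in tool',T.inv().apply(w['origin']-st['tcp_pos']).round(4),(T.inv()*R.from_quat(w['orientation'])).as_matrix().round(3),w['fov_y'])
E
```

```text
funnel [0.4464 0.2585 0.146 ] [0.445  0.2606 0.146 ]
jar [0.5392 0.058  0.06  ] [0.5381 0.0594 0.06  ]
cap [ 0.4522 -0.3486  0.022 ] [ 0.4513 -0.3472  0.022 ]
toolaxes [[ 9.539e-01  3.001e-01 -3.000e-04]
 [ 3.001e-01 -9.539e-01  2.100e-03]
 [ 4.000e-04 -2.000e-03 -1.000e+00]]
wristcam in tool [ 0.0654 -0.0002 -0.1425] [[ 0.001  0.966  0.259]
 [ 1.    -0.    -0.001]
 [-0.001  0.259 -0.966]] 58.70497337633067
```

Emit:
{"api": "drive_tool", "payload": {
  "motion": [
    [[85,13.3,-11.7,0,0],[85,13.3,-11.7,0,0],[85,13.3,-11.7,0,0],[85,13.3,-11.7,0,0],[85,13.3,-11.7,0,0],[85,13.3,-11.7,0,0],[85,13.3,-11.7,0,0],[85,13.3,-11.7,0,0],[85,13.3,-11.7,0,0],[85,13.3,-11.7,0,0]]
  ],
  "squeeze": 30
}}

```text
t: 1.1
tcp_pos: [0.4471, -0.1665, 0.2312]
tool_rot: [0.988, 0.152, -0.0, -0.0]
force: [0.8, -0.2, -0.1]
finger_gap: 0.996
gripper_force: 0.0
```

Emit:
{"api": "drive_tool", "payload": {
  "motion": [
    [[85,4.22,-13.56,0,0],[85,4.22,-13.56,0,0],[85,4.22,-13.56,0,0],[85,4.22,-13.56,0,0],[85,4.22,-13.56,0,0],[85,4.22,-13.56,0,0],[85,4.22,-13.56,0,0],[85,4.22,-13.56,0,0],[85,4.22,-13.56,0,0],[85,4.22,-13.56,0,0]]
  ]
}}

```text
t: 2.1
tcp_pos: [0.4448, 0.2608, 0.231]
tool_rot: [0.988, 0.154, 0.0, -0.0]
force: [-0.3, -0.4, 0.4]
finger_gap: 0.995
gripper_force: 0.0
```

```bash
python3 - <<'E'
from h import *
s=manip.sense(); m=manip.camera_model('wrist'); im=manip.snapshot('wrist')[:,:,::-1].copy()
cv2.imwrite('pics/w1.png',im)
print(s['tcp_pos'],s['q'].round(3),s['t'])
for p in((.4457,.2595,.146),(.4457,.2595,.094)):print(proj(m,p))
t=manip.camera_model('top');print(m['cx'],m['cy'])
E
```

```text
[0.44479131 0.26077653 0.23103406] [3.130e-01 3.810e-01 1.705e+00 1.000e-03 1.055e+00 1.573e+00] 2.1
(np.float64(281.07992167172097), np.float64(213.57355752454475))
(np.float64(280.6366054213752), np.float64(195.00418989851016))
278.66306718061145 207.36015922444332
```

View pics/w1.png

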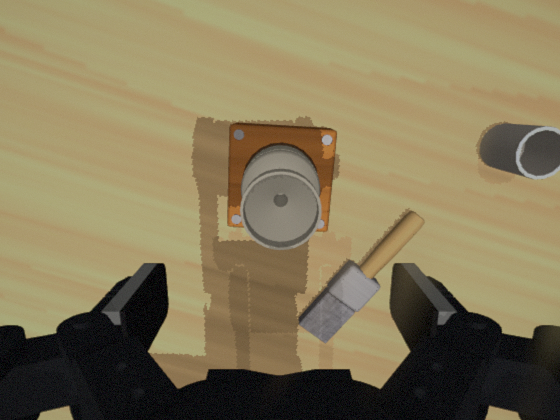

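The wrist view shows the funnel rim centred near (281,209), within 3 mm of the predicted (281,213.6), and both fingers clear of it. I'll go down to the grasp.

Emit:
{"api": "drive_tool", "payload": {
  "motion": [
    [[85,0.05,0.03,1.2,0],[85,0.05,0.03,2.4,0],[85,0.05,0.03,3.2,0],[85,0.05,0.03,3.7,0],[85,0.05,0.03,3.7,0],[40,0.05,0.03,3.7,0],[40,0.05,0.03,3.7,0],[40,0.05,0.03,3.7,0],[40,0.05,0.03,3.7,0],[40,0.05,0.03,3.7,0]]
  ]
}}

```text
t: 3.15
tcp_pos: [0.4473, 0.2597, 0.1225]
tool_rot: [0.989, 0.151, 0.002, -0.002]
force: [-3.1, 7.4, 6.5]
finger_gap: 0.594
gripper_force: 30.2
```

Emit:
{"api": "drive_tool", "payload": {
  "motion": [
    [[40,0,0,-0.3,0],[40,0,0,-0.8,0],[40,0,0,-1.5,0],[40,0,0,-2.3,0],[40,0,0,-3,0],[40,0,0,-3,0],[40,0,0,-3,0]]
  ]
}}

```text
t: 3.85
tcp_pos: [0.4472, 0.2569, 0.2111]
tool_rot: [0.988, 0.152, 0.001, 0.0]
force: [0.1, 0.4, -2.4]
finger_gap: 0.593
gripper_force: 31.4
```

```bash
python3 - <<'E'
from h import *
s=manip.sense(); m=manip.camera_model('wrist'); im=manip.snapshot('wrist')[:,:,::-1].copy()
im2=manip.snapshot('side')[:,:,::-1]
cv2.imwrite('pics/w2.png',np.hstack([cv2.resize(im,(400,300)),cv2.resize(im2[210:390,180:420],(400,300))]))
T=R.from_quat(s['tool_rot'])
print(s['tcp_pos'],s['force'],T.inv().apply(np.array([.5387,.0587,0])-s['tcp_pos'])*1000/30)
E
```

```text
[0.44715738 0.25693819 0.21107435] [ 0.08910412  0.40721215 -2.38798487] [0.91541032 7.21677276 7.03980784]
```

View pics/w2.png

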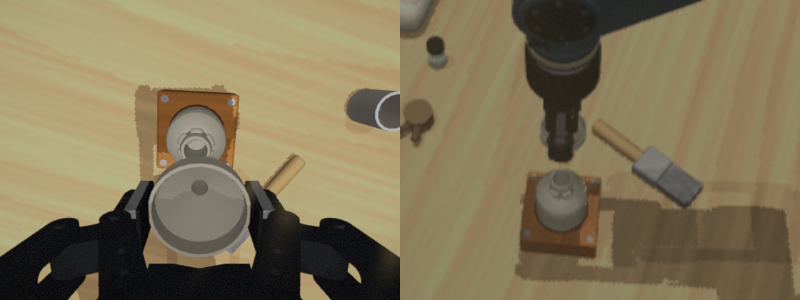

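The funnel is lifted clear: its rim is held between the pads at (200,208) in the left half, and the bottle mouth is free at (195,147).

Emit:
{"api": "drive_tool", "payload": {
  "motion": [
    [[40,0.1,1,0,0],[40,0.3,2.4,0,0],[40,0.5,3.8,0,0],[40,0.7,5.2,0,0],[40,0.85,6.5,0,0],[40,0.92,7.2,0,0],[40,0.92,7.2,0,0],[40,0.92,7.2,0,0],[40,0.92,7.2,0,0]]
  ]
}}

```text
t: 4.85
tcp_pos: [0.5369, 0.0604, 0.2095]
tool_rot: [0.988, 0.152, -0.001, -0.0]
force: [0.2, 0.2, -0.9]
finger_gap: 0.593
gripper_force: 31.5
```

```bash
python3 - <<'E'
from h import *
s=manip.sense(); m=manip.camera_model('wrist'); im=manip.snapshot('wrist')[:,:,::-1].copy()
im2=manip.snapshot('side')[:,:,::-1]; t=manip.camera_model('side')
T=R.from_quat(s['tool_rot']);p=s['tcp_pos']
print(p,s['force'],T.inv().apply(np.array([.5387,.0587,0])-p)*1000/30)
u=T.inv().apply(onplane(m,280,291,p[2]+.0235)-p);print('funnel rim rel tool (guess px)',u)
for q,c in(((p[0],p[1],p[2]+.0235),(0,0,255)),((.5387,.0587,.06),(255,0,0)),((p[0],p[1],p[2]-.0425),(0,255,0))):
    cv2.circle(im,tuple(int(round(x)) for x in proj(m,q)),2,c,-1); im2=im2.copy();cv2.circle(im2,tuple(int(round(x)) for x in proj(t,q)),1,c,-1)
cv2.imwrite('pics/w3.png',np.hstack([im[100:400,80:480],cv2.resize(im2[180:300,190:350],(400,300))]))
# bottle neck in top view
b=manip.snapshot('top')[:,:,::-1]; cv2.imwrite('pics/t3.png',b)
E
```

```text
[0.53693286 0.06036506 0.2095347 ] [ 0.21878592  0.24573643 -0.86294051] [0.05437936 0.07966827 6.9842929 ]
funnel rim rel tool (guess px) [ 0.00319305  0.00038322 -0.02350738]
```

View pics/w3.png

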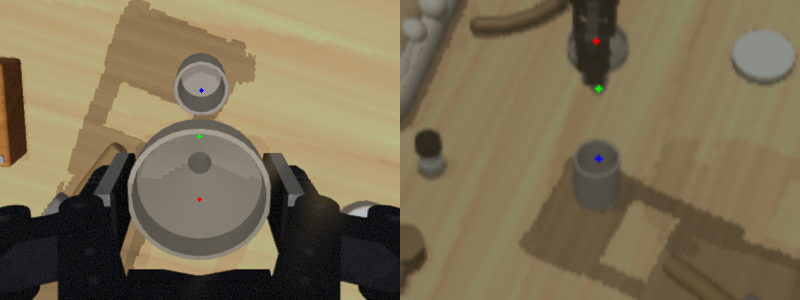

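The jar rim centre is at (201,89), matching its predicted mark, and the funnel sits about 3 mm ahead of the TCP. Lowering.

Emit:
{"api": "drive_tool", "payload": {
  "motion": [
    [[40,-0.05,0.08,0.5,0],[40,-0.05,0.08,1.5,0],[40,-0.05,0.08,2.5,0],[40,-0.05,0.08,3.4,0],[40,-0.05,0.08,4.1,0],[40,-0.05,0.08,4.6,0],[40,-0.05,0.08,4.85,0],[40,-0.05,0.08,4.9,0],[40,-0.05,0.08,4.9,0]]
  ]
}}

```text
t: 5.9
tcp_pos: [0.5377, 0.057, 0.0637]
tool_rot: [0.988, 0.152, 0.0, 0.0]
force: [0.7, -0.0, -0.2]
finger_gap: 0.591
gripper_force: 31.5
```

Emit:
{"api": "drive_tool", "payload": {
  "motion": [
    [[40,0,0,0.08,0],[40,0,0,0.16,0],[40,0,0,0.22,0],[40,0,0,0.22,0],[40,0,0,0.22,0]]
  ]
}}

```text
t: 6.4
tcp_pos: [0.5383, 0.0568, 0.0576]
tool_rot: [0.988, 0.152, 0.001, 0.0]
force: [0.8, 2.4, 5.2]
finger_gap: 0.596
gripper_force: 31.9
```

Emit:
{"api": "drive_tool", "payload": {
  "motion": [
    [[60,0,0,0,0],[70,0,0,0,0],[85,0,0,0,0],[85,0,0,-0.6,0],[85,0,0,-1.8,0],[85,0,0,-3.2,0],[85,0,0,-4.5,0],[85,0,0,-4.8,0],[85,0,0,-4.8,0]]
  ]
}}

```text
t: 7.3
tcp_pos: [0.5383, 0.0565, 0.2022]
tool_rot: [0.988, 0.152, 0.002, 0.0]
force: [-1.1, 0.5, -0.2]
finger_gap: 0.994
gripper_force: 0.0
```

```bash
python3 - <<'E'
from h import *
s=manip.sense(); m=manip.camera_model('wrist'); im=manip.snapshot('wrist')[:,:,::-1].copy()
im2=manip.snapshot('side')[:,:,::-1].copy(); t=manip.camera_model('side')
T=R.from_quat(s['tool_rot']);p=s['tcp_pos']
b=manip.snapshot('top')[:,:,::-1]; tm=manip.camera_model('top'); cv2.imwrite('pics/t4.png',b)
print(p,'to cap',T.inv().apply(np.array([.4518,-.348,.08])-p)*1000/30)
# bottle close-ups with marks at mouth guess
def crop(i,mm,pt,h,k):
    u,v=[int(round(x)) for x in proj(mm,pt)]; c=cv2.resize(i[v-h:v+h,u-h:u+h],(k,k),interpolation=cv2.INTER_CUBIC); print(u,v)
    return np.clip(c*1.4,0,255).astype(np.uint8)
g=(.446,.2595,.118); j=(.5387,.0587,.07)
cv2.imwrite('pics/w4.png',np.vstack([np.hstack([crop(b,tm,g,25,300),crop(im2,t,g,25,300)]),np.hstack([crop(b,tm,j,25,300),crop(im2,t,j,25,300)])]))
E
```

```text
[0.53825334 0.05654443 0.20218476] to cap [-6.80965414 11.99209589  4.06829453]
138 259
277 317
238 216
269 240
```

View pics/w4.png

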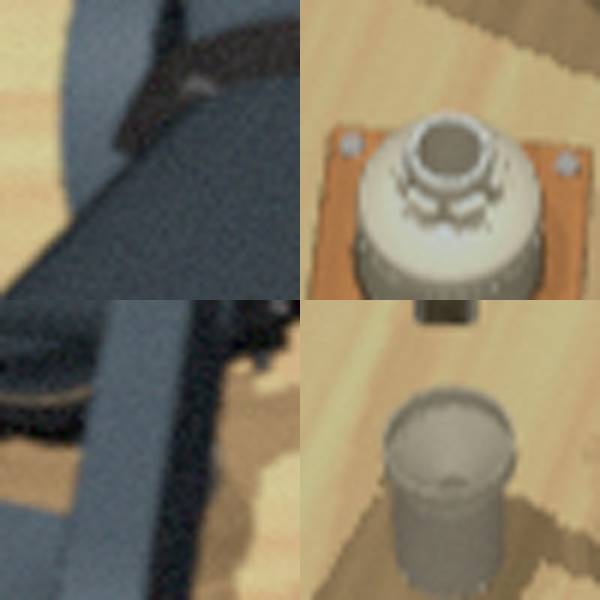

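The funnel stands upright in the jar (lower right crop), and the open mouth is centred at about (450,150) in the upper right crop, which matches the mouth estimate of (.446,.2595). Moving to the cap.

Emit:
{"api": "drive_tool", "payload": {
  "motion": [
    [[85,-6.81,11.99,0,0],[85,-6.81,11.99,0,0],[85,-6.81,11.99,0,0],[85,-6.81,11.99,0,0],[85,-6.81,11.99,0,0],[85,-6.81,11.99,0,0],[85,-6.81,11.99,1,0],[85,-6.81,11.99,2,0],[85,-6.81,11.99,2,0],[85,-6.81,11.99,2,0]]
  ]
}}

```text
t: 8.45
tcp_pos: [0.4476, -0.3495, 0.1359]
tool_rot: [0.989, 0.15, -0.002, -0.003]
force: [0.5, -0.3, 0.7]
finger_gap: 0.993
gripper_force: 0.0
```

Emit:
{"api": "drive_tool", "payload": {
  "motion": [
    [[85,0,0,0,0],[85,0,0,0,0]]
  ]
}}

```text
t: 8.65
tcp_pos: [0.4504, -0.3463, 0.1402]
tool_rot: [0.988, 0.152, -0.0, -0.001]
force: [-0.1, -0.4, -0.3]
finger_gap: 0.998
gripper_force: 0.0
```

```bash
python3 - <<'E'
from h import *
s=manip.sense(); m=manip.camera_model('wrist'); im=manip.snapshot('wrist')[:,:,::-1].copy()
T=R.from_quat(s['tool_rot']);p=s['tcp_pos']; c=np.array([.4518,-.348,.0])
print(p,s['q'].round(2),'to cap',T.inv().apply(c-p)*1000/30, proj(m,(.4518,-.348,.022)))
hsv=cv2.cvtColor(im,cv2.COLOR_BGR2HSV); u0,v0=[int(x) for x in proj(m,(.4518,-.348,.022))]
mask=((hsv[...,1]<75)&(hsv[...,2]>70)).astype(np.uint8)
n,l,st,ce=cv2.connectedComponentsWithStats(mask)
for i in range(1,n):
    if st[i,4]>400: print(st[i],ce[i].round(1))
cv2.circle(im,(u0,v0),2,(0,0,255),-1); cv2.imwrite('pics/w5.png',im)
# bottle mouth, unobstructed top view
cv2.imwrite('pics/t5.png',manip.snapshot('top')[:,:,::-1])
E
```

```text
[ 0.45036412 -0.34633745  0.14020428] [-0.85  0.57  1.66  0.    0.91  0.41] to cap [0.03152901 0.07661353 4.67331527] (np.float64(281.6903869199687), np.float64(200.22433629597683))
[  43    0  473  148 9190] [296.6  76.1]
[  472    17    88   321 15442] [529.3 214.2]
[ 295   18  243   39 2764] [427.4  36.6]
[   0   93   71   92 5372] [ 30.3 139.5]
[ 251  165   62   64 3056] [281.1 197.3]
[402 263  34  35 414] [419.1 277.6]
```

View pics/w5.png

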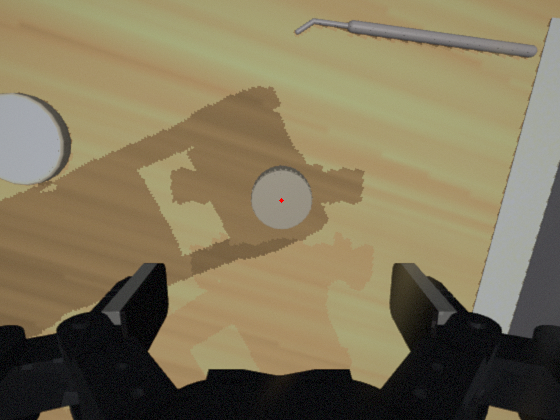

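The cap top is centred at (282,200), right on the predicted mark. The wide lid at (20,140) and the pick at (420,37) are well clear.

Emit:
{"api": "drive_tool", "payload": {
  "motion": [
    [[85,0.03,0.08,1.5,0],[85,0.03,0.08,2.8,0],[85,0.03,0.08,3.8,0],[85,0.03,0.08,4.3,0],[85,0.03,0.08,4.5,0],[85,0.03,0.08,4.55,0],[85,0.03,0.08,4.6,0],[85,0.03,0.08,4.6,0],[85,0.03,0.08,4.6,0]]
  ],
  "squeeze": 45
}}

```text
t: 9.65
tcp_pos: [0.4526, -0.3504, 0.0038]
tool_rot: [0.988, 0.152, 0.001, 0.001]
force: [0.7, 1.1, -0.4]
finger_gap: 0.99
gripper_force: 0.0
```

Emit:
{"api": "drive_tool", "payload": {
  "motion": [
    [[30,0,0,0,0],[30,0,0,0,0],[30,0,0,0,0],[30,0,0,0,0],[30,0,0,0,0],[30,0,0,0,0],[30,0,0,0,0],[30,0,0,0,0]]
  ]
}}

```text
t: 10.45
tcp_pos: [0.4522, -0.3499, 0.003]
tool_rot: [0.988, 0.152, 0.0, 0.0]
force: [-0.0, 0.4, 5.7]
finger_gap: 0.499
gripper_force: 45.7
```

Emit:
{"api": "drive_tool", "payload": {
  "motion": [
    [[30,0,0,-0.3,0],[30,0,0,-1.3,0],[30,0,0,-2.6,0],[30,0,0,-4,0],[30,0,0,-5.4,0],[30,0,0,-6.7,0],[30,0,0,-7.2,0],[30,0,0,-7.2,0],[30,0,0,-7.2,0]]
  ],
  "squeeze": 60
}}

```text
t: 11.35
tcp_pos: [0.4515, -0.3491, 0.2182]
tool_rot: [0.988, 0.152, -0.0, -0.001]
force: [0.3, -0.7, 0.2]
finger_gap: 0.494
gripper_force: 60.8
```

```bash
python3 - <<'E'
from h import *
s=manip.sense(); T=R.from_quat(s['tool_rot']);p=s['tcp_pos']
print(p,'to bottle',T.inv().apply(np.array([.446,.2595,.22])-p)*1000/30)
tm=manip.camera_model('top'); b=cv2.imread('pics/t5.png'); u,v=[int(round(x)) for x in proj(tm,(.446,.2595,.118))]; print(u,v)
c=cv2.resize(b[v-25:v+25,u-25:u+25],(400,400),interpolation=cv2.INTER_CUBIC)
w=manip.snapshot('wrist')[:,:,::-1]
cv2.imwrite('pics/w6.png',np.hstack([np.clip(c*1.3,0,255).astype(np.uint8),w[20:420,80:480]]))
E
```

```text
[ 0.45154812 -0.34914577  0.21818872] to bottle [  5.91334261 -19.40822839  -0.04052674]
138 259
```

View pics/w6.png

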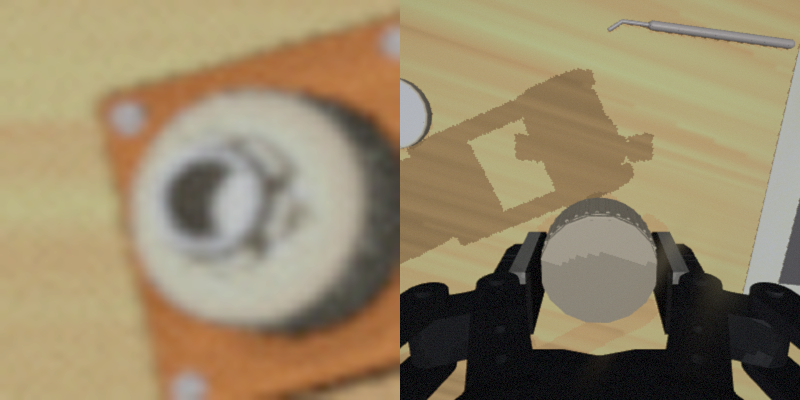

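The left crop shows the lip rim centred at about (210,197), so (138.9,258.2) in the top view. The right crop shows the cap gripped level, with its top face at about (279.5,288) in the full wrist frame.

Emit:
{"api": "drive_tool", "payload": {
  "motion": [
    [[30,0.2,-0.7,0,0],[30,0.6,-2,0,0],[30,1,-3.5,0,0],[30,1.5,-5,0,0],[30,2,-6.5,0,0],[30,2.4,-8,0,0],[30,2.9,-9.5,0,0],[30,3.3,-11,0,0],[30,3.8,-12.5,0,0],[30,4,-13,0,0]]
  ]
}}

```text
t: 12.4
tcp_pos: [0.4469, 0.062, 0.2169]
tool_rot: [0.988, 0.154, -0.003, -0.001]
force: [-0.2, -0.7, -0.1]
finger_gap: 0.492
gripper_force: 60.9
```

```bash
python3 - <<'E'
from h import *
s=manip.sense(); T=R.from_quat(s['tool_rot']);p=s['tcp_pos']
t=manip.camera_model('top'); g=onplane(t,138.9,258.2,.118); print('top mouth',g)
print('side mouth',onplane(manip.camera_model('side'),276.9,317,.118))
print(p,'to bottle',T.inv().apply(np.array([.446,.2595,.22])-p)*1000/30)
m=manip.camera_model('wrist'); print('cap in tool',T.inv().apply(onplane(m,279.5,288,p[2]+.019)-p))
E
```

```text
top mouth [0.44794955 0.25854862 0.118     ]
side mouth [0.4454454  0.26017221 0.118     ]
[0.44692162 0.06202967 0.21688413] to bottle [ 1.96921529 -6.28113261 -0.09247739]
cap in tool [ 0.0020351   0.00021207 -0.01901063]
```

Emit:
{"api": "drive_tool", "payload": {
  "motion": [
    [[30,0.4,-1.2,0,0],[30,0.8,-2.6,0,0],[30,1.2,-4,0,0],[30,1.6,-5.2,0,0],[30,1.9,-6,0,0],[30,1.98,-6.27,0,0],[30,1.98,-6.27,0,0],[30,1.98,-6.27,0,0],[30,1.98,-6.27,0,0],[30,1.98,-6.27,0,0]]
  ]
}}

```text
t: 13.4
tcp_pos: [0.4497, 0.2543, 0.2186]
tool_rot: [0.989, 0.151, -0.0, 0.0]
force: [0.2, 0.1, -0.6]
finger_gap: 0.491
gripper_force: 61.0
```

```bash
python3 - <<'E'
from h import *
s=manip.sense(); T=R.from_quat(s['tool_rot']);p=s['tcp_pos']
m=manip.camera_model('wrist'); im=manip.snapshot('wrist')[:,:,::-1].copy()
cv2.imwrite('pics/w7raw.png',im)
print(p,s['tool_rot']); q=proj(m,(.4467,.2594,.118)); print(q)
print('to mouth mm',T.inv().apply(np.array([.4467,.2594,.118])-p)*1000)
c=proj(m,p+T.apply([0,0,-.019])); print('axis px at cap top',c)
u,v=int(q[0]),int(q[1])
a=cv2.resize(im[v-50:v+50,u-50:u+50],(400,400),interpolation=cv2.INTER_CUBIC)
k=cv2.resize(im[220:370,205:355],(400,400),interpolation=cv2.INTER_CUBIC)
o=np.hstack([a,k])
for x in range(0,800,40): cv2.line(o,(x,0),(x,6),(0,255,0),1); cv2.line(o,(0,x),(6,x),(0,255,0),1)
print('origin',u-50,v-50); cv2.imwrite('pics/w7.png',np.clip(o*1.3,0,255).astype(np.uint8))
E
```

```text
[0.4497425  0.25433383 0.21862218] [ 9.88544257e-01  1.50930982e-01 -2.75471534e-04  1.22203183e-04]
(np.float64(270.0458414822458), np.float64(209.7456975545246))
to mouth mm [ -1.33360328  -5.75919015 100.62206085]
axis px at cap top (np.float64(278.87398348372966), np.float64(293.10924593352814))
origin 220 159
```

View pics/w7.png

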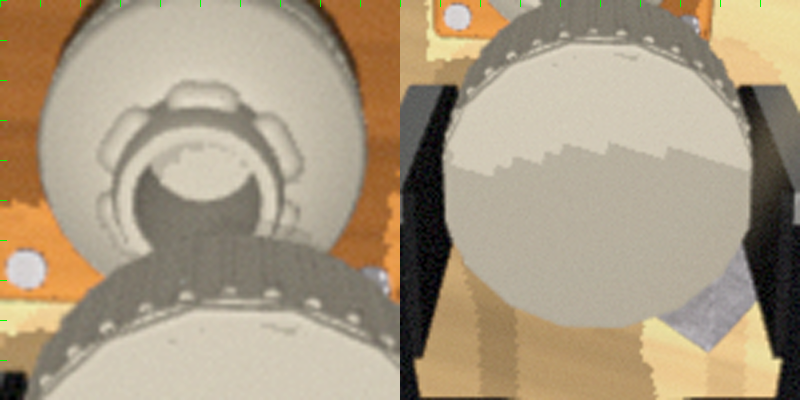

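In the left crop the lip is centred at about (199,207), i.e. (269.4,210.4) in the full frame, within 0.5 mm of the mouth estimate. In the right crop the cap face is centred at (597,183), level and near the tool axis.

Emit:
{"api": "drive_tool", "payload": {
  "motion": [
    [[30,-0.08,-0.2,0.3,0],[30,-0.08,-0.2,1,0],[30,-0.08,-0.2,1.8,0],[30,-0.08,-0.2,2.4,0],[30,-0.08,-0.2,2.7,0],[30,-0.08,-0.2,2.8,0],[30,-0.08,-0.2,2.8,0],[30,-0.08,-0.2,2.8,0],[30,-0.08,-0.2,2.8,0]]
  ]
}}

```text
t: 14.35
tcp_pos: [0.4462, 0.2607, 0.1355]
tool_rot: [0.988, 0.152, 0.001, -0.0]
force: [1.1, 0.3, -0.6]
finger_gap: 0.496
gripper_force: 60.9
```

```bash
python3 - <<'E'
from h import *
s=manip.sense(); T=R.from_quat(s['tool_rot']);p=s['tcp_pos']
print(p,s['force'],s['ft_torque'],s['tool_rot'].round(4),'to mouth mm',T.inv().apply(np.array([.4462,.2595,.118])-p)*1000)
E
```

```text
[0.44619769 0.2607264  0.13552897] [ 1.08634638  0.34991693 -0.5509414 ] [ 0.05724473  0.00984019 -0.00428933] [ 9.884e-01  1.518e-01  9.000e-04 -2.000e-04] to mouth mm [-0.39893761  1.17140325 17.52819446]
```

Emit:
{"api": "drive_tool", "payload": {
  "motion": [
    [[30,-0.03,0.03,0.1,0],[30,-0.03,0.03,0.25,0],[30,-0.03,0.03,0.4,0],[30,-0.03,0.03,0.5,0],[30,-0.03,0.03,0.5,0],[30,-0.03,0.03,0.5,0]]
  ]
}}

```text
t: 14.95
tcp_pos: [0.445, 0.2594, 0.1195]
tool_rot: [0.988, 0.152, -0.0, 0.0]
force: [0.6, -0.3, 0.5]
finger_gap: 0.492
gripper_force: 60.9
```

Emit:
{"api": "drive_tool", "payload": {
  "motion": [
    [[30,0,0,0.07,0],[30,0,0,0.14,0],[30,0,0,0.2,0],[30,0,0,0.2,0],[30,0,0,0.2,0]]
  ]
}}

```text
t: 15.45
tcp_pos: [0.4454, 0.2595, 0.1137]
tool_rot: [0.988, 0.152, 0.0, -0.0]
force: [1.2, 0.1, 0.2]
finger_gap: 0.492
gripper_force: 60.9
```

Emit:
{"api": "drive_tool", "payload": {
  "motion": [
    [[30,0,0,0.07,0],[30,0,0,0.13,0],[30,0,0,0.13,0],[30,0,0,0.13,0]]
  ]
}}

```text
t: 15.85
tcp_pos: [0.446, 0.2599, 0.1105]
tool_rot: [0.988, 0.152, 0.001, -0.0]
force: [0.2, 1.6, 4.3]
finger_gap: 0.496
gripper_force: 61.6
```

Emit:
{"api": "drive_tool", "payload": {
  "motion": [
    [[30,0,0,0.03,0],[30,0,0,0.06,0],[30,0,0,0.06,0],[30,0,0,0.06,0]]
  ]
}}

```text
t: 16.25
tcp_pos: [0.4463, 0.26, 0.1094]
tool_rot: [0.988, 0.152, 0.002, -0.0]
force: [0.1, 1.5, 11.0]
finger_gap: 0.497
gripper_force: 62.1
```

Emit:
{"api": "drive_tool", "payload": {
  "motion": [
    [[30,0,0,0.03,0],[30,0,0,0.06,0],[30,0,0,0.06,0],[30,0,0,0.06,0]]
  ]
}}

```text
t: 16.65
tcp_pos: [0.4461, 0.2599, 0.1068]
tool_rot: [0.988, 0.152, 0.001, -0.0]
force: [1.4, 1.4, 3.6]
finger_gap: 0.495
gripper_force: 61.4
```

Emit:
{"api": "drive_tool", "payload": {
  "motion": [
    [[30,0,0,0.04,0],[30,0,0,0.08,0],[30,0,0,0.12,0],[30,0,0,0.12,0],[30,0,0,0.12,0]]
  ]
}}

```text
t: 17.15
tcp_pos: [0.4453, 0.2595, 0.1025]
tool_rot: [0.988, 0.152, 0.0, -0.0]
force: [3.9, 3.1, -0.7]
finger_gap: 0.493
gripper_force: 62.1
```

Emit:
{"api": "drive_tool", "payload": {
  "motion": [
    [[30,0,0,0.03,0],[30,0,0,0.06,0],[30,0,0,0.06,0],[30,0,0,0.06,0]]
  ]
}}

```text
t: 17.55
tcp_pos: [0.4454, 0.2595, 0.1024]
tool_rot: [0.988, 0.152, 0.001, -0.0]
force: [0.4, 1.3, 11.7]
finger_gap: 0.493
gripper_force: 63.5
```

Emit:
{"api": "drive_tool", "payload": {
  "motion": [
    [[30,0,0,0.03,0],[30,0,0,0.06,0],[30,0,0,0.06,0],[30,0,0,0.06,0],[30,0,0,0.06,0],[30,0,0,0.06,0]]
  ],
  "squeeze": 75
}}

```text
t: 18.15
tcp_pos: [0.4454, 0.2595, 0.1023]
tool_rot: [0.988, 0.152, 0.001, -0.0]
force: [-2.1, 0.6, 25.6]
finger_gap: 0.488
gripper_force: 74.8
```

Emit:
{"api": "drive_tool", "payload": {
  "motion": [
    [[30,0,0,0,0],[30,0,0,0,0],[30,0,0,0,0],[30,0,0,0,0],[30,0,0,0,0],[30,0,0,0,0],[30,0,0,0,0],[30,0,0,0,0]]
  ]
}}

```text
t: 18.95
tcp_pos: [0.4454, 0.2595, 0.1023]
tool_rot: [0.988, 0.152, 0.001, -0.0]
force: [-3.1, -0.1, 25.9]
finger_gap: 0.489
gripper_force: 74.8
```

The push is steady at 26 N, with the cap at its seated height.

```bash
python3 -c "
from station import manip
print(manip.sign_off())"
```

```text
the job is handed in; nothing more can be done
None
```

The funnel stands stem down in the jar, and the 44 mm cap clicked home on the bottle and was held pressed at about 26 N when I handed the job in at about 19 s.

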